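# Fit the handle to the filling press and put it in the tray

### The arm

A 7-joint arm with a two-finger parallel gripper is mounted at the origin on the work surface. World frame = base frame: x ahead of the robot, y to its left, z up, the work surface at z = 0. Lengths are in m, angles in rad, forces in N, time in s.
With the tool pointing down it reaches from about 0.4 to 0.9 m from the base axis. Payload 5.5 kg.
Tool frame: the origin (TCP) lies between the finger pads; the fingertips stand 14 mm ahead of it and the grasp point (between the pads) lies 5 mm behind it (arm.tcp_to_tips is the distance from the TCP to the fingertips, in m); x points along the fingers, y is the direction in which the jaws open and shut, and the axes are right-handed (so a half turn about x gives the same grasp; the last joint's range is limited). The gripper opens to 92 mm and grips with 3 to 60 N. Pads are 19 mm wide; open, the fingers measure 130 mm over their backs; the gripper's body (75 mm by 190 mm) begins 47 mm behind the grasp point.
Start: joints at [1.574, 0.501, -0.427, 1.55, 0.221, 1.138, -0.21], TCP at [0.167, -0.628, 0.241] pointing down, gripper open.
Joint ranges: [-2.88, 2.88], [-0.31, 2.03], [-1.54, 1.56], [0.2, 2.42], [-1.41, 4.55], [0.19, 2.02], [-2.57, 2.57]. Speed limits (rad/s): [2.57, 2.57, 3.14, 3.14, 3.14, 3.14, 3.14].

### API

Orientations are given as a unit quaternion [w, x, y, z].
In Python, from bench import arm, effector, optics, close_job gives the robot as it stands. Calls block until the motion is done:
- arm.move_pose(position, orientation): joint-space move of the TCP to a pose.
- arm.move_straight(position, orientation=None, max_speed=0.15, f_stop=None): straight line of the TCP; orientation=None keeps the orientation; max_speed is the mean speed in m/s. With f_stop (N) it stops when the force on the tool has changed by that much, and returns True; else False.
- arm.set_joints(angles): joint-space move.
- effector.command_gripper(opening, force=None): finger opening in m; force is the grip in N (None keeps the last); returns when the fingers have stopped.
- arm.hold(seconds).
- arm.ik(position, orientation): joint angles nearest the present ones, or None.
- arm.state(): the state.
- optics.read_camera(name): name is "scene" or "side" or "wrist"; returns the picture (420x560x3 uint8, blue, green, red); there is no depth.
- optics.camera_info(name): a dict with "fx", "fy", "cx", "cy" (pixels), "R" (3x3) and "t" (3): a world point X has camera coordinates R X + t; the wrist camera has in their place "tool_from_camera" (4x4, takes a point from camera to tool coordinates, whose origin is the TCP and whose axes are the tool frame's). Camera axes: x right, y down, z forward; pixel columns grow to the right and rows downward; lengths in m; the calibration is good to about 2 mm. A picture is of the moment at which its call begins: read the wrist's pose just before it. camera_info takes no time and is no camera call.
A pose or a line that the arm cannot do raises arm.MotionError and nothing moves.
- close_job(): hands the job in, once; it reports no verdict.
Trained networks look in the newest picture that a camera, given by its name, has taken for a name from the list of things; names that differ only in an ending like _2 or _b are one class to them, and where a whole thing is asked for, a point or a joint stands for the part that bears it (a point fixed in the world has none). Each returns a list of dicts, best first, with "p" (0 to 1); they miss things now and then, are a little off and sometimes report something else, mostly with a low value. They report only what shows in the picture. A call takes as long as a camera call. They do not tell look-alikes from the thing itself.
- optics.spot_in(query, camera): "rect" ([left, top, right, bottom] in pixels, round what is visible of it).
- optics.tip_of(query, camera): "centre" ([column, row] in pixels: a listed point, or the origin of a listed thing).
The state is a dict: "time": time; "qpos": joint angles; "joint_velocities": joint speeds; "joint_efforts": joint torques, N m; "eef_pos": TCP position; "tcp_rot": TCP orientation; "wrist_force": force on the tool from outside, world axes, zero at the start; "torque": the same for the moment, N m; "width": finger opening in m.
Only numpy, scipy, OpenCV 4.12 (cv2) and the standard library are available. Lean on these libraries where they do the work, as an engineer would, in place of code of your own. Each camera call takes 0.05 s, during which the arm holds its last target. There are 200 camera calls.

### The job

Put the filling press together: take the wooden handle out of the white rack, stand its tapered steel tang in the socket of the steel press plate on the board, and tap it firmly home, without dropping or hammering it, until you feel it stop dead on the bottom of the socket and friction alone holds it. Then lift the whole press by its handle and set it down gently, upright, around the middle of the blue-floored tray, leaving everything else where it is.

Things in the scene. Friction and masses are not known exactly. Their poses are not given: they have to be found in the camera images.
- handle_grip (a point): Middle of the handle's square brown wooden grip, on its axis: grip 28 x 28 mm, 88 mm long (44 mm to either side of this point), with a 24 mm square brass cap on top (cap's top 48 mm above this point). z axis up along the handle, x and y square to its flat faces. It stands upright in one of the white rack's two holes, beside a red stick
- handle_tip (a point): Centre of the tip of the handle's tang, 90 mm below handle_grip; same axes. The square steel tang is 40 mm long, 14 mm wide at the tip and 22.4 mm at the collar: a brass square 32 x 32 x 6 mm, its underside 50 mm below handle_grip. At the start the tang hangs loosely in the rack, the collar resting on the rack's top
- socket (a point): Centre of the mouth of the plate's square socket, level with the boss's top; z up, x and y square to its sides. 20.2 mm wide at the mouth, lined with springy black nylon, tapered like the tang (6 degrees a side); any quarter turn fits. The tip enters up to 3 mm off centre. Faces meet with the tip 28 to 29.5 mm down; the hard bottom lies anywhere from 31 to 38.5 mm down, not to be seen
- plate: Press plate, about 0.27 kg, loose on the board: steel disc of 76 mm diameter, 12 mm thick, with a square boss 44 x 44 mm up to 55 mm, the socket in its top. Origin at the centre of its underside, z up. Driving the tang in takes 10 to 17 N straight down; when it bottoms the force climbs at once: 20 to 28 N is right, more than 36 N on the board damages it. The fingers must not touch the plate
- board: Square wooden board 190 x 190 x 15 mm, fixed to the counter; origin at the centre of its underside
- tray: Shallow square aluminium tray with a blue floor, 200 x 200 mm outside, rim 18 mm high and 4 mm thick, floor 4 mm thick, fixed; origin at the centre of its underside, axes along its sides. Striking it with over 80 N is too rough
- holder: White rack block, 70 (its x) x 170 (its y) x 50 mm high, fixed, with two square through holes 25 mm wide, 45 mm either side of the middle along its y; origin at the centre of its underside. The handle hangs in one hole, the red stick in the other
- stick_mid (a point): Middle of the red grip of a stick (round, 22 mm diameter, its top 35 mm above this point) that hangs in the rack's other hole. Not to be moved
- cutter_mid (a point): Centre of a steel ring cutter, 48 mm diameter and 28 mm high, standing on a corner of the board. Not to be moved
- bowl_mid (a point): Centre of a steel bowl of 150 mm diameter, 60 mm high. Not to be moved
- vinegar_mid (a point): Centre of an amber bottle of 56 mm diameter, 170 mm high. Not to be moved
- pin_mid (a point): Centre of a wooden rolling pin lying beyond the board, 40 mm diameter, 260 mm long. Not to be moved
- handle: The same handle (tang, collar and grip, about 0.11 kg), origin at the tip of the tang, z up along it. Let down freely into the socket it centres itself; gripped rigidly and pushed off centre it can bind on one side of the socket before it is home
There are look-alikes about, which are no part of the job. There is more than one size of the handle; the job needs the largest.

How it is judged:
By the outcome, as a careful person would: the job done as asked, in the order asked, and still so for the second after the job is handed in, with the robot touching nothing.
It also fails if it takes over 72 s, if anything falls off the work surface, if the arm or the gripper's body presses on something with over 40 N, if the wrist force passes 120 N, or if a joint passes its speed limit or range.

## Working session

There is one attempt and no reset: what is moved stays moved. The work goes in short steps, each a Python script; the robot and the scene stay as the last script left them, time stands still between calls to the robot, and variables do not carry over. Pictures are saved under pics/ and viewed, about 8 in all and at most 12, crops included, and the job is handed in when it is done.

```bash
ls; mkdir -p pics; python3 - <<'E'
from bench import arm, effector, optics
import cv2, numpy as np
for c in ("scene","side"):
    im=optics.read_camera(c); cv2.imwrite(f"pics/{c}0.png",im)
    i=optics.camera_info(c); print(c,i)
    for q in ("handle_grip","handle_tip","socket","plate","holder","tray","board","stick_mid"):
        print(q,[(round(d["p"],2),np.round(d["centre"]).tolist()) for d in optics.tip_of(q,c)][:4])
print(arm.state(), optics.camera_info("wrist"))
a=cv2.imread("pics/scene0.png")
E
```

```text
pics
scene {'fx': 402.18291703903253, 'fy': 402.18291703903253, 'cx': 279.71839394712305, 'cy': 214.71628385919558, 'R': array([[ 0.53746114,  0.8430708 , -0.01916105],
       [ 0.57267139, -0.38157091, -0.72556951],
       [-0.61901777,  0.37899244, -0.68788206]]), 't': array([-0.3310035 , -0.25636584,  1.629428  ])}
handle_grip [(0.87, [154.0, 250.0]), (0.63, [185.0, 270.0]), (0.59, [154.0, 281.0])]
handle_tip [(0.71, [188.0, 283.0]), (0.61, [162.0, 299.0])]
socket [(0.67, [270.0, 210.0])]
plate [(0.64, [268.0, 222.0])]
holder [(0.97, [171.0, 260.0])]
tray [(0.68, [327.0, 192.0])]
board [(0.88, [269.0, 227.0])]
stick_mid [(0.5, [181.0, 232.0])]
side {'fx': 444.42289761208633, 'fy': 444.42289761208633, 'cx': 276.66564608270915, 'cy': 210.57313894502772, 'R': array([[ 0.99976131,  0.00827137,  0.02022141],
       [ 0.02143634, -0.55013367, -0.83480143],
       [ 0.00421952,  0.83503564, -0.55017967]]), 't': array([-0.57236752,  0.07732051,  1.36652331])}
handle_grip [(0.86, [284.0, 317.0]), (0.81, [285.0, 292.0]), (0.62, [247.0, 296.0])]
handle_tip [(0.84, [285.0, 333.0]), (0.82, [24
[... 680 characters left out ...]
  0.24072458]), 'tcp_rot': array([ 0.09160433,  0.70115582,  0.09160129, -0.70114076]), 'wrist_force': array([ 0.08142082, -0.76782984,  0.09111241]), 'torque': array([ 0.01774732,  0.0333246 , -0.06430971]), 'width': 0.09173016246765346} {'fx': 346.057726389443, 'fy': 346.057726389443, 'cx': 280.68282840303885, 'cy': 210.6206861193747, 'tool_from_camera': array([[ 6.81655452e-05, -2.86539153e-01,  9.58068530e-01,
        -1.44601178e-01],
       [ 9.99999990e-01,  1.39198763e-04, -2.95173548e-05,
        -5.82235251e-04],
       [-1.24904077e-04,  9.58068523e-01,  2.86539160e-01,
        -7.71558107e-02],
       [ 0.00000000e+00,  0.00000000e+00,  0.00000000e+00,
         1.00000000e+00]])}
```

View pics/scene0.png

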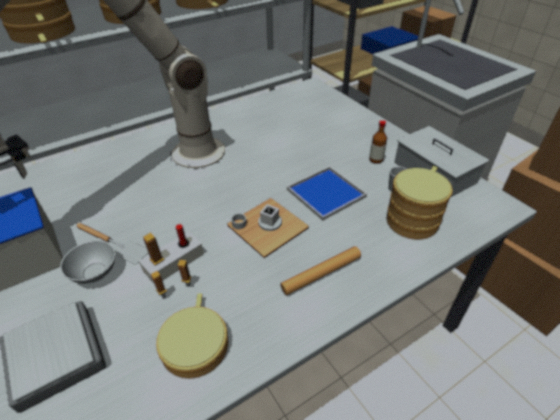

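View pics/side0.png

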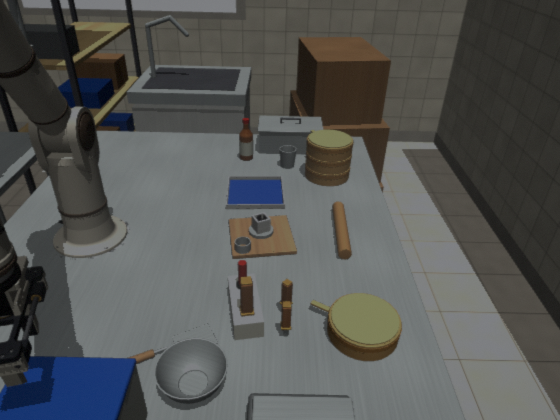

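The scene shows the rack handle at about (154,250), the red stick at (181,235), the plate on the board at (269,217) and the tray at (327,192). The side view shows the same handle at (247,296), plus two smaller look-alikes standing free at (287,292) and (286,317). Next I'll triangulate these.

```bash
cat > h.py <<'E'
from bench import arm, effector, optics
import cv2, numpy as np
from scipy.spatial.transform import Rotation as Rn
def quat(yaw):  # tool x down, jaw axis y along yaw
    y=np.array([np.cos(yaw),np.sin(yaw),0]); x=np.array([0,0,-1.])
    q=Rn.from_matrix(np.stack([x,y,np.cross(x,y)],1)).as_quat()
    return q[[3,0,1,2]]
def cam(c,st=None):
    i=optics.camera_info(c)
    K=np.array([[i["fx"],0,i["cx"]],[0,i["fy"],i["cy"]],[0,0,1]])
    if c!="wrist": return K,i["R"],i["t"]
    st=st or arm.state(); q=st["tcp_rot"]
    T=np.eye(4); T[:3,:3]=Rn.from_quat(q[[1,2,3,0]]).as_matrix(); T[:3,3]=st["eef_pos"]
    M=np.linalg.inv(T@i["tool_from_camera"]); return K,M[:3,:3],M[:3,3]
def tri(obs):  # [(cam tuple, px)]
    A=[]
    for (K,R,t),p in obs:
        P=K@np.c_[R,t]; A+= [p[0]*P[2]-P[0],p[1]*P[2]-P[1]]
    X=np.linalg.svd(np.array(A))[2][-1]; return X[:3]/X[3]
def onz(c,p,z):
    K,R,t=c; d=R.T@np.linalg.solve(K,[p[0],p[1],1]); o=-R.T@t
    return o+d*(z-o[2])/d[2]
def proj(c,X):
    K,R,t=c; v=(np.atleast_2d(X)@R.T+t)@K.T; return v[:,:2]/v[:,2:]
def snap(c,name,crop=None,scale=1):
    im=optics.read_camera(c)
    cv2.imwrite(f"pics/{name}_raw.png",im)
    if crop: l,t,r,b=crop; im=im[t:b,l:r]
    cv2.imwrite(f"pics/{name}.png",cv2.resize(im,None,fx=scale,fy=scale,interpolation=cv2.INTER_CUBIC))
E
python3 - <<'E'
from h import *
S,D=cam("scene"),cam("side")
for n,a,b in [("grip",(154,250),(247,296)),("socket",(270,210),(264,219)),("board",(269,227),(262,235)),("tray",(327,192),(258,192)),("stick",(181,232),(242,274)),("holder",(171,260),(246,311)),("small1",(185,270),(285,292)),("small2",(159,281),(284,317))]:
    print(n,tri([(S,a),(D,b)]).round(3))
a=cv2.imread("pics/scene0.png")[200:300,120:340]; b=cv2.imread("pics/side0.png")[170:340,210:310]
a=cv2.resize(a,None,fx=3.6,fy=3.6,interpolation=cv2.INTER_CUBIC)
cv2.imwrite("pics/sc.png",a)
# reach check over places
for X in [(0.53,-.45,.3),(0.55,-.2,.3)]:
  for y in np.arange(-3,3.2,.39): 
    q=arm.ik(X,quat(y)); print(X,round(y,2),None if q is None else q.round(2))
E
```

```text
grip [ 0.505 -0.343  0.093]
socket [0.53  0.019 0.068]
board [0.528 0.015 0.003]
tray [0.503 0.269 0.009]
stick [ 0.485 -0.256  0.089]
holder [ 0.497 -0.308  0.012]
small1 [ 0.595 -0.294  0.062]
small2 [ 0.59  -0.369  0.057]
(0.53, -0.45, 0.3) -3.0 [ 0.8   0.52 -0.21  1.36  0.11  1.28 -2.41]
(0.53, -0.45, 0.3) -2.61 [ 0.85  0.52 -0.28  1.36  0.14  1.28 -2.05]
(0.53, -0.45, 0.3) -2.22 [ 0.9   0.53 -0.36  1.35  0.19  1.29 -1.68]
(0.53, -0.45, 0.3) -1.83 [ 0.95  0.54 -0.43  1.35  0.23  1.3  -1.32]
(0.53, -0.45, 0.3) -1.44 [ 0.99  0.55 -0.5   1.35  0.26  1.3  -0.96]
(0.53, -0.45, 0.3) -1.05 [ 1.03  0.57 -0.58  1.35  0.31  1.31 -0.6 ]
(0.53, -0.45, 0.3) -0.66 [ 1.08  0.59 -0.65  1.35  0.35  1.33 -0.24]
(0.53, -0.45, 0.3) -0.27 [ 1.12  0.6  -0.73  1.35  0.4   1.34  0.12]
(0.53, -0.45, 0.3) 0.12 [ 1.16  0.63 -0.8   1.34  0.45  1.35  0.48]
(0.53, -0.45, 0.3) 0.51 [ 1.2   0.65 -0.87  1.34  0.49  1.37  0.84]
(0.53, -0.45, 0.3) 0.9 [ 1.23  0.68 -0.94  1.34  0.54  1.39  1.2 ]
(0.53, -0.45, 0.3) 1.29 [ 1.26  0.71 -1.01  1.34  0.59  1.41  1.56]
(0.53, -0.45, 0.3) 1.68 [ 1.29  0.74 -1.09  1.34  0.6
[... 596 characters left out ...]
0.88  1.64  0.34  1.24 -1.03]
(0.55, -0.2, 0.3) -0.66 [ 1.    0.45 -0.94  1.64  0.37  1.25 -0.67]
(0.55, -0.2, 0.3) -0.27 [ 1.04  0.47 -1.    1.64  0.41  1.26 -0.31]
(0.55, -0.2, 0.3) 0.12 [ 1.08  0.5  -1.06  1.64  0.45  1.28  0.05]
(0.55, -0.2, 0.3) 0.51 [ 1.08  0.5  -1.06  1.64  0.45  1.28  0.44]
(0.55, -0.2, 0.3) 0.9 [ 1.07  0.49 -1.05  1.64  0.44  1.27  0.84]
(0.55, -0.2, 0.3) 1.29 [ 1.1   0.52 -1.1   1.64  0.48  1.29  1.2 ]
(0.55, -0.2, 0.3) 1.68 [ 1.14  0.56 -1.19  1.64  0.54  1.32  1.54]
(0.55, -0.2, 0.3) 2.07 [ 1.18  0.63 -1.3   1.63  0.62  1.36  1.87]
(0.55, -0.2, 0.3) 2.46 [ 1.18  0.63 -1.3   1.63  0.62  1.36  2.26]
(0.55, -0.2, 0.3) 2.85 [-0.6   0.66  1.36  1.69 -0.66  1.35 -2.55]
```

```bash
python3 - <<'E'
from h import *
import json
out=[]
def look(n,xy,z,yaw,qs):
    arm.move_pose([*xy,z],quat(yaw)); arm.hold(.2)
    st=arm.state(); snap("wrist",n); C=cam("wrist",st)
    print(n,st["time"],st["eef_pos"].round(4)); np.save(n+".npy",np.r_[st["eef_pos"],st["tcp_rot"]])
    for q,zz in qs:
        print(q,[(round(d["p"],2),np.round(d["centre"]).tolist(),onz(C,d["centre"],zz).round(4).tolist()) for d in optics.tip_of(q,"wrist")][:4])
look("p1",(.57,-.03),.32,.23,[("socket",.07),("plate",.015),("board",0.)])
look("h1",(.505,-.345),.32,.23,[("handle_grip",.1),("handle_tip",.01),("holder",0.),("stick_mid",.09)])
cv2.imwrite("pics/m1.png",np.hstack([cv2.imread("pics/%s_raw.png"%n)[:, 80:480] for n in ("p1","h1")]))
E
```

```text
p1 3.6667 [ 0.57   -0.0307  0.3199]
socket [(0.65, [246.0, 121.0], [0.518, 0.0223, 0.07])]
plate [(0.97, [253.0, 120.0], [0.5213, 0.0223, 0.015])]
board []
h1 5.2917 [ 0.5059 -0.3432  0.3203]
handle_grip [(0.83, [345.0, 219.0], [0.5847, -0.3661, 0.1]), (0.83, [366.0, 156.0], [0.5863, -0.2946, 0.1])]
handle_tip [(0.85, [356.0, 152.0], [0.5963, -0.2987, 0.01]), (0.6, [334.0, 207.0], [0.5885, -0.3774, 0.01])]
holder [(0.64, [282.0, 137.0], [0.4982, -0.3038, 0.0])]
stick_mid [(0.92, [281.0, 98.0], [0.486, -0.2586, 0.09])]
```

View pics/m1.png

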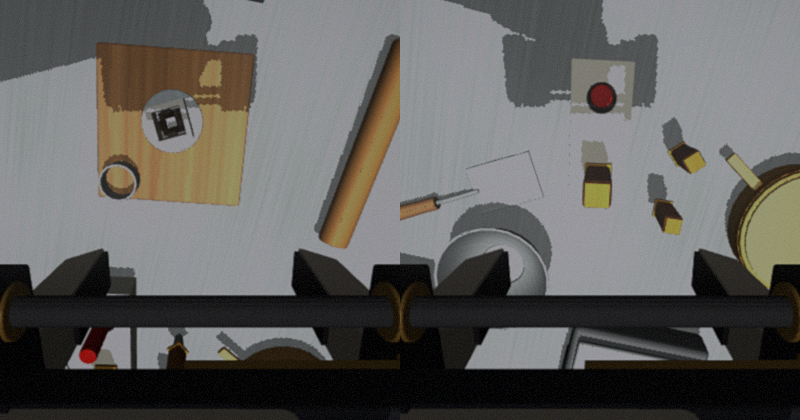

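The wrist view of the plate shows the board, with the boss and socket at about (250,122) in the raw image. In the handle view the cap is at about (277,194) raw, slightly rotated from the image axes. I'll zoom in on both.

```bash
python3 - <<'E'
import cv2,numpy as np
f=lambda n,l,t:cv2.resize(cv2.imread(f"pics/{n}_raw.png")[t:t+70,l:l+66],None,fx=6,fy=6,interpolation=cv2.INTER_CUBIC)
cv2.imwrite("pics/m2.png",np.hstack([f("p1",220,88),f("h1",245,145)]))
E
```

```text
(no output)
```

View pics/m2.png

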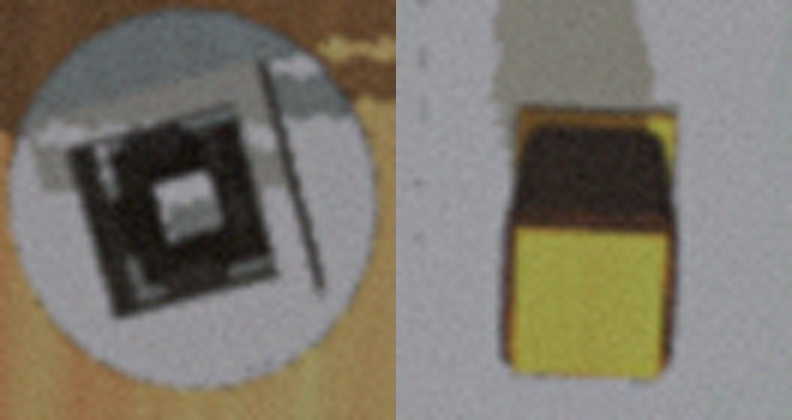

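The zoom shows the handle's cap square to the image. The socket is a black square with its centre at about (249,123) raw, turned about 14° from the jaw axis.

```bash
python3 - <<'E'
from h import *
def C(n):
    v=np.load(n+".npy"); return cam("wrist",dict(eef_pos=v[:3],tcp_rot=v[3:]))
f=lambda c,o,pts,z:np.array([onz(c,np.array(p)/6+o,z) for p in pts])
h=f(C("h1"),(245,145),[(117,228),(272,232),(267,375),(117,372)],.148)
print(h.round(4),h.mean(0)); d=h[1]-h[0]+h[2]-h[3];print("handle yaw",np.arctan2(d[1],d[0]))
s=f(C("p1"),(220,88),[(70,150),(240,105),(275,275),(115,318)],.07)
print(s.mean(0),np.linalg.norm(s-np.roll(s,1,0),axis=1)); d=s[1]-s[0]+s[2]-s[3];print("sock yaw",np.arctan2(d[1],d[0]))
b=f(C("p1"),(220,88),[(262,65),(320,290)],.07); d=b[0]-b[1]; print(np.linalg.norm(d),np.arctan2(d[1],d[0])-np.pi/2)
k=f(C("p1"),(220,88),[(190,8),(190,388),(8,198),(374,198)],.027); print("disc",k.mean(0),k)
E
```

```text
[[ 0.4885 -0.3369  0.148 ]
 [ 0.5121 -0.3319  0.148 ]
 [ 0.5169 -0.3546  0.148 ]
 [ 0.4936 -0.3596  0.148 ]] [ 0.50279058 -0.34575837  0.148     ]
handle yaw 0.20956398406603594
[0.52190802 0.02044742 0.07      ] [0.03108947 0.03219927 0.03083595 0.03103885]
sock yaw 0.48061982736819614
0.041199385821814795 0.48026698093253906
disc [0.52122848 0.02089295 0.027     ] [[ 0.51357434  0.05721771  0.027     ]
 [ 0.5288779  -0.01641465  0.027     ]
 [ 0.48485517  0.01290692  0.027     ]
 [ 0.55760648  0.02986182  0.027     ]]
```

```bash
python3 - <<'E'
from h import *
q=quat(.21); P=np.array([.5028,-.3458])
arm.move_pose([*P,.2],q); effector.command_gripper(.06)
arm.move_straight([*P,.110]); effector.command_gripper(0.0,45); print(arm.state()["width"])
arm.move_straight([*P,.27]); print(arm.state()["wrist_force"],arm.state()["width"])
S=[.522,.0205]; q=quat(.48)
arm.move_straight([*S,.27],q,max_speed=.2)
arm.move_straight([*S,.192]); arm.hold(.3)
st=arm.state(); snap("wrist","w2"); np.save("w2.npy",np.r_[st["eef_pos"],st["tcp_rot"]])
snap("scene","w2s",(225,140,305,240),4)
snap("side","w2d",(220,140,300,240),4)
cv2.imwrite("pics/m3.png",np.hstack([cv2.imread("pics/w2s.png"),cv2.imread("pics/w2d.png")]))
print(st["time"],st["eef_pos"],st["width"])
c=cam("wrist",st); print("expect tip,grip,socket",proj(c,[[*S,.092],[*S,.140],[*S,.07]]).round(1))
E
```

```text
0.027924618337623792
[ 0.06638375  0.26967903 -0.96885606] 0.027901174461331665
12.3417 [0.52244626 0.02053955 0.19269697] 0.028016910395229074
expect tip,grip,socket [[280.3 216.5]
 [280.3 240.4]
 [280.3 208.2]]
```

View pics/w2.png

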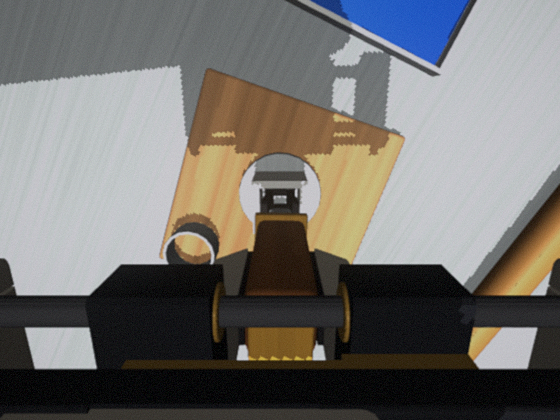

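View pics/m3.png

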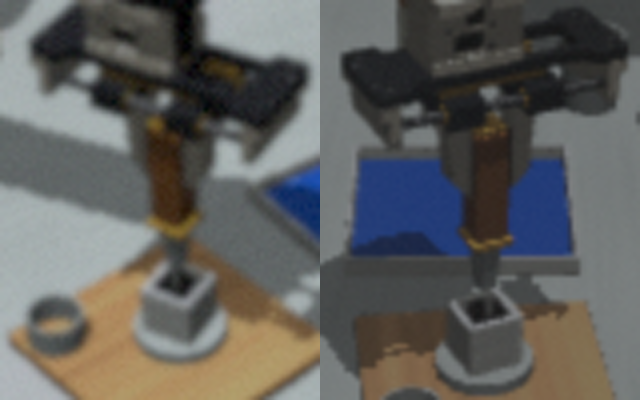

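The wrist view shows the collar (280,217) just covering the tip, and the socket (280,198) on the same column. In the side view the tip looks slightly left of the socket, so I'll check against projection at higher zoom.

```bash
python3 - <<'E'
from h import *
o=[]
for c,n,(l,t) in (("scene","w2s",(252,190)),("side","w2d",(248,195))):
    im=cv2.imread(f"pics/{n}_raw.png")[t:t+42,l:l+32]
    im=cv2.resize(im,None,fx=12,fy=12,interpolation=cv2.INTER_LANCZOS4)
    X=np.array([[.5224,.0205,z] for z in (.07,.0927,.1327)])
    pp=(proj(cam(c),X)-(l,t)+.5)*12; print(c,pp.round())
    g=proj(cam(c),[[.5224,.0205,.08],[.5324,.0205,.08],[.5224,.0305,.08]]);print((g[1:]-g[0])*12/10,"crop px per mm x,y")
    for p in pp: cv2.circle(im,tuple(p.astype(int).tolist()),3,(0,0,255),-1)
    o.append(im)
cv2.imwrite("pics/m4.png",np.hstack(o))
E
```

```text
scene [[208. 242.]
 [205. 178.]
 [199.  61.]]
[[ 2.00546729  2.16275563]
 [ 3.262308   -1.43199714]] crop px per mm x,y
side [[158. 267.]
 [158. 192.]
 [158.  57.]]
[[ 3.97400452  0.08506481]
 [ 0.15140747 -2.19867353]] crop px per mm x,y
```

View pics/m4.png

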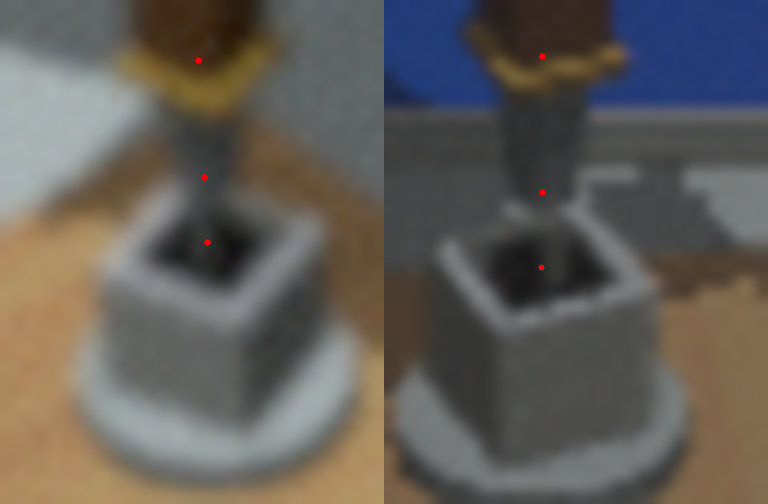

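Tip and socket agree to within about 1 mm in both views, inside the 3 mm allowance. I'll lower it until the faces meet, then free it briefly so it can centre itself.

```bash
python3 - <<'E'
from h import *
p=arm.state()["eef_pos"]; S=[.522,.0205]
r=arm.move_straight([*S,.155],max_speed=.04,f_stop=4); s=arm.state(); print(r,s["eef_pos"].round(4),s["wrist_force"].round(2),s["torque"].round(2))
if not r:
    r=arm.move_straight([*S,.130],max_speed=.015,f_stop=3); s=arm.state(); print(r,s["time"],s["eef_pos"].round(4),s["wrist_force"].round(2),s["torque"].round(2))
E
```

```text
False [0.5222 0.0206 0.1552] [ 0.23 -0.23 -1.05] [ 0.01 -0.16 -0.05]
True 14.55 [0.5216 0.0206 0.1406] [0.63 0.03 2.4 ] [ 0.07 -0.39  0.06]
```

```bash
python3 - <<'E'
from h import *
effector.command_gripper(.036); arm.hold(.4); effector.command_gripper(0,55)
s=arm.state(); print(s["time"],s["width"],s["eef_pos"].round(4),s["wrist_force"].round(2))
x,y=s["eef_pos"][:2]; f0=s["wrist_force"][2]
# step down; stop by force; report driving force along the way
for z in np.arange(.1395,.126,-.001):
    f=arm.state()["wrist_force"][2]-f0
    r=arm.move_straight([x,y,z],max_speed=.006,f_stop=max(23-f,1)); s=arm.state()
    print(r,round(z,4),s["eef_pos"].round(4),s["wrist_force"].round(2),s["torque"].round(2),round(s["width"],4))
    if r or s["wrist_force"][2]-f0>22: break
print(s["time"])
E
```

```text
15.6667 0.027863487452236133 [0.521  0.0204 0.1403] [-0.07 -0.65  0.16]
False 0.1395 [0.521  0.0205 0.1398] [-1.19 -0.95  4.78] [-0.08  0.2   0.01] 0.0275
False 0.1385 [0.5211 0.0205 0.1391] [-2.68 -0.23  7.92] [-0.23  0.44  0.03] 0.0275
False 0.1375 [0.5212 0.0205 0.1383] [-2.14 -1.71  9.62] [-0.24  0.5  -0.02] 0.0279
False 0.1365 [0.5212 0.0205 0.1374] [-2.38 -0.98  9.3 ] [-0.25  0.55  0.03] 0.0277
False 0.1355 [0.5213 0.0206 0.1366] [-2.92 -0.97 11.33] [-0.31  0.72 -0.02] 0.0278
True 0.1345 [0.5213 0.0206 0.1366] [-0.93  0.4   5.94] [-0.07  0.13  0.01] 0.0275
17.4083
```

```bash
python3 - <<'E'
from h import *
x,y,z0=arm.state()["eef_pos"]
for k in range(3):
    s=arm.state(); f=s["wrist_force"][2]
    r=arm.move_straight([x,y,s["eef_pos"][2]-.004],max_speed=.006,f_stop=23-f); t=arm.state()
    print(r,round(f,2),s["eef_pos"].round(4),t["eef_pos"].round(4),t["wrist_force"].round(2),t["torque"].round(2),t["time"])
E
```

```text
True 5.94 [0.5213 0.0206 0.1366] [0.5213 0.0208 0.1366] [-1.04  0.04  4.76] [-0.06  0.14  0.03] 17.7583
True 4.76 [0.5213 0.0208 0.1366] [0.5214 0.0208 0.1367] [-1.08 -0.71  5.97] [-0.04  0.12  0.  ] 18.1167
True 5.97 [0.5214 0.0208 0.1367] [0.5214 0.0209 0.1366] [-0.39 -0.28  6.15] [-0.02  0.1  -0.01] 18.4667
```

Three pushes to about 23 N produced no movement, at roughly 33.4 mm depth. To rule out binding I'll let go, regrip and push once more, then look.

```bash
python3 - <<'E'
from h import *
effector.command_gripper(.036); arm.hold(.4)
a=arm.state(); effector.command_gripper(0,55); b=arm.state(); print(a["eef_pos"].round(4),a["wrist_force"].round(2),b["wrist_force"].round(2))
x,y,z=b["eef_pos"]; f=b["wrist_force"][2]
r=arm.move_straight([x,y,z-.005],max_speed=.006,f_stop=24-max(f,0)); t=arm.state(); print(r,t["eef_pos"].round(4),t["wrist_force"].round(2),t["torque"].round(2),t["time"])
o=[]
for c,n,(l,t_) in (("scene","w5s",(252,185)),("side","w5d",(248,190))):
    snap(c,n); im=cv2.imread(f"pics/{n}_raw.png")[t_:t_+45,l:l+32]; o.append(cv2.resize(im,None,fx=12,fy=12,interpolation=cv2.INTER_LANCZOS4))
cv2.imwrite("pics/m5.png",np.hstack(o))
E
```

```text
[0.5211 0.0208 0.1362] [-0.44 -1.02  0.26] [-0.34 -0.03 -0.27]
True [0.5212 0.021  0.1362] [0.03 0.03 6.49] [-0.04  0.15 -0.04] 20.05
```

View pics/m5.png

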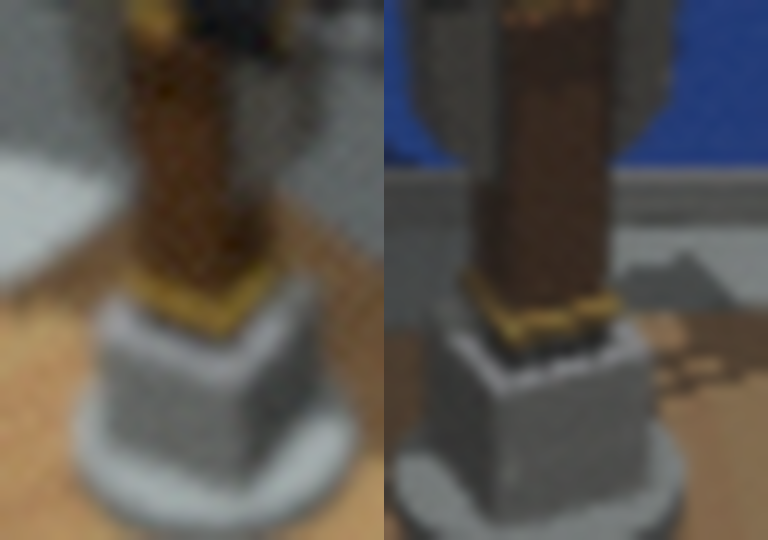

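The picture shows the collar seated just above the boss, square and upright. Now I'll lift and check the weight.

```bash
python3 - <<'E'
from h import *
for c,p in (("side",[(229,179),(283,179),(285,207),(227,207)]),("scene",[(288,191),(331,169),(365,192),(324,215)])):
    w=np.array([onz(cam(c),x,.018) for x in p]); print(c,w.round(3).tolist(),w.mean(0).round(3))
x,y,z=arm.state()["eef_pos"]
arm.move_straight([x,y,z+.02],max_speed=.03); arm.hold(.3); s=arm.state(); print(s["wrist_force"].round(2),s["torque"].round(2),round(s["width"],4))
arm.move_straight([x,y,.24],max_speed=.1); arm.hold(.2); s=arm.state(); print(s["time"],s["wrist_force"].round(2))
T=[.503,.269]
print(arm.ik([*T,.24],quat(.48)),arm.ik([*T,.125],quat(.48)))
snap("side","lift",(200,110,330,250),4)
E
```

```text
side [[0.393, 0.341, 0.018], [0.593, 0.35, 0.018], [0.599, 0.158, 0.018], [0.405, 0.151, 0.018]] [0.497 0.25  0.018]
scene [[0.428, 0.155, 0.018], [0.411, 0.357, 0.018], [0.582, 0.374, 0.018], [0.596, 0.185, 0.018]] [0.504 0.268 0.018]
[-0.7  -0.83 -5.15] [-0.   -0.11 -0.04] 0.0277
22.4833 [-0.43 -0.07 -4.32]
[ 0.34194447  0.65368787 -1.2523429   1.74051287  0.65603261  1.2432211
 -0.59802283] [ 0.25407755  0.76638683 -1.10928765  1.83475574  0.79032313  1.06317898
 -0.68885925]
```

View pics/lift.png

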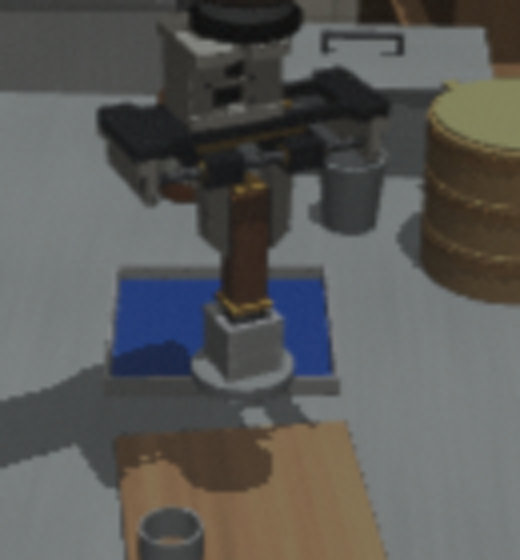

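The press is lifted in one piece (about 0.45 kgf, upright). The tray centre is about (0.50, 0.26), and the next step sets it down there.

```bash
python3 - <<'E'
from h import *
T=[.501,.261]
arm.move_straight([*T,.24],max_speed=.12)
arm.move_straight([*T,.14],max_speed=.08); arm.hold(.2)
r=arm.move_straight([*T,.115],max_speed=.012,f_stop=2.5); s=arm.state(); print(r,s["time"],s["eef_pos"].round(4),s["wrist_force"].round(2),s["torque"].round(2))
if r:
    effector.command_gripper(.045); arm.hold(.3); print(arm.state()["wrist_force"].round(2),arm.state()["width"])
    effector.command_gripper(.07)
    arm.move_straight([*T,.26],max_speed=.1)
    arm.move_straight([.40,.0,.35],max_speed=.2); arm.hold(.3)
    snap("side","end",(200,110,330,250),4); snap("scene","ends",(225,130,385,270),3)
    cv2.imwrite("pics/end2.png",np.hstack([cv2.resize(cv2.imread("pics/end.png"),(390,420)),cv2.resize(cv2.imread("pics/ends.png"),(410,420))]))
    print(arm.state()["time"])
E
```

```text
True 27.5333 [0.5009 0.2609 0.1252] [-0.36 -1.62  4.54] [-0.12 -0.09 -0.04]
[-0.29  0.52 -0.67] 0.045078864306978585
34.1417
```

View pics/end2.png

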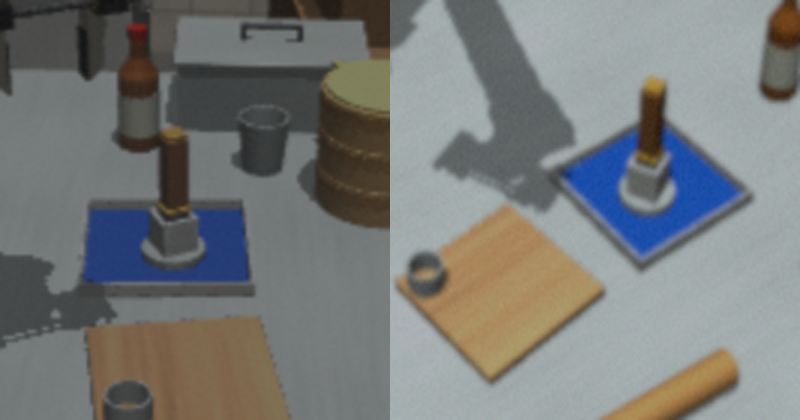

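The press stands upright near the middle of the tray, and everything else in view is undisturbed.

```bash
python3 -c "
from bench import close_job
print(close_job())"
```

```text
the job is handed in; nothing more can be done
None
```

The press is assembled and stands upright near the middle of the blue-floored tray. I handed the job in at about 34 s of the 72 s allowed.

- **Fitting:** I took the large handle from the rack and lowered it into the socket. The faces met with the tip about 29 mm down. I then let go briefly so it could centre itself, and regripped it.
- **Driving home:** It moved at about 8–11 N and then stopped dead with the tip about 33–34 mm down. Four more pushes set to stop at 23–24 N moved it no further, the last after another release and regrip. I set those limits but did not record the peak forces.
- **Lifting:** Friction alone held the plate. The wrist read about 4.3–5.2 N, against roughly 3.7 N expected from the approximate masses.
- **Setting down:** Contact came at the expected floor height, and the wrist read 4.5 N just after it.
- **Last pictures:** The press is upright, with the cutter, rolling pin and bottle where they were. I did not take a fresh close look at the rack, stick or bowl.
- **Disagreement:** The two cameras put the tray centre about 18 mm apart. I aimed between them, which is well inside the tray.

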